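# Zero the cork tally

## Task

Zero the cork tally for the new market day: step its drum forward with the sloping push key until the long bar lies at the brass pointer, and do not step past it. The key's cap is screwed out by a different amount each day, so feel for the cap and for the stop at the end of each press, and do not force it beyond the stop (keep well under 45 N). Turn the drum with the key only, and leave the other wares where they are.

Things in the scene. Friction and masses are not known exactly. Their poses are not given: they have to be found in the camera images.
- barrel_mouth (a point): Centre of the mouth of the key's barrel, a dark iron tube 32 mm across leaning 22 degrees from vertical out of the tally's thick cheek, mouth about 150 mm above the counter. z axis: out of the barrel along the key's axis; y axis level, along the drum's axis. A flat dark wooden cap, 38 mm across, 10 mm thick, rides on a steel stem on this axis, its face 39 to 55 mm out when up (not measured, same all run).
- barrel: The key's fixed barrel (origin inside the tally, on the drum's axis; axes as at its mouth). A press along -z travels 24 mm to the stop against 2 to 6 N, 4 N more (8 N if quick) for the click; the drum snaps on at about 16 mm. Past the stop the cap gives up to 6 mm more on a buffer spring, 6 N per mm. The key springs back by itself; let it rise to within 3 mm of fully up before the next press.
- tally: The tally: fixed dark-iron frame on a 150 x 150 mm dark wooden foot, 125 mm tall, a light metal drum lying between two cheeks, the key's barrel on the thick (+y) cheek. Origin under the foot, x to its back, y along the drum to the key, z up. The drum's surface begins 20 mm to the -y side of the key's axis, and lies below the barrel's mouth.
- drum (a joint): Turn of the drum in rad: 0 with the long bar at the pointer, negative before. Each press adds 0.628; it only goes forward, rests only on whole steps, and starts three to five steps short of 0. Drum 88 mm across, 62 mm long; ten stations: one to nine dark dots, then one long dark bar (56 mm, raised 2.5 mm) along its length; nine dots come just before the bar.
- pointer_tip (a point): Tip of the fixed brass pointer, right above the drum's top (130 mm above the counter), on a 12 mm iron post at the drum's end away from the key (post top at 152 mm). Its axes are the tally's: z up, x towards the tally's back, y along the drum towards the key.
- drum_bar (a point): Middle of the outer face of the long dark bar on the drum; straight below the pointer (about 120 mm above the counter) when the tally is at zero.
- antler: Loose bystander: stag-antler corkscrew lying in front of the tally, antler 125 mm long, steel worm 95 mm. Origin under the handle's middle.
- bottle_lock: Loose bystander: brass bottle lock standing upright beside the tally on the side away from the key, 42 mm across, 100 mm tall. Origin at its foot.
- cork_cup: Loose bystander: tin cup with three wine corks standing beside the tally on the key's side, 72 mm across, 90 mm tall with the corks. Origin at its foot.
- wing_corkscrew: Loose bystander: steel winged corkscrew standing behind, 106 mm tall. Origin at its foot.
- wine: Loose bystander: green wine bottle, 74 mm across, 230 mm tall. Origin at its foot.
- saucer: Loose bystander: terracotta saucer, 110 mm across. Origin at its foot.
- jar: Loose bystander: glass jar, 72 mm across, 90 mm tall. Origin at its foot.
Mind the look-alikes: they are no part of the job. Of the things like the tally, leave any that is white; of the rest the larger one is meant.

How it is judged:
By the outcome, as a careful person would: the job done as asked, in the order asked, and still so for the second after the job is handed in, with the robot touching nothing.
It also fails if it takes over 43 s, if anything falls off the work surface, if the arm or the gripper's body presses on something with over 40 N, if the wrist force passes 120 N, or if a joint passes its speed limit or range.

## Robot

A 6-joint arm with a two-finger parallel gripper is mounted at the origin on the work surface. World frame = base frame: x ahead of the robot, y to its left, z up, the work surface at z = 0. Lengths are in m, angles in rad, forces in N, time in s.
With the tool pointing down it reaches from about 0.35 to 0.975 m from the base axis. Payload 4.9 kg.
Tool frame: the origin (TCP) lies at the very end of the fingers, on their centre line; the grasp point (between the pads) lies 19 mm behind it; z points along the fingers, x is the direction in which the jaws open and shut, and the axes are right-handed (so a half turn about z gives the same grasp; the last joint's range is limited). The gripper opens to 85 mm and grips with 20 to 120 N. Pads are 22 mm wide; open, the fingers measure 114 mm over their backs; the gripper's body (76 mm by 85 mm) begins 54 mm behind the grasp point. The pads swing forward as they close: fully open they stand 13 mm farther back than shut.
Start: joints at [1.166, 0.053, 1.613, -0, 1.476, -0.119], TCP at [0.176, 0.6, 0.231] pointing down, gripper open.
Joint ranges: [-3.01, 3.01], [-1.01, 2.22], [0.06, 2.58], [-1.02, 4.17], [0.09, 2.62], [-3.14, 3.14]. Speed limits (rad/s): [2.57, 2.57, 3.14, 3.14, 3.14, 3.14].

## Interface

Orientations are given as a rotation vector (axis times angle).
In Python, from station import ctrl gives the robot as it stands.
- The arm moves only by the shell command python3 -m handwheel 'ROWS' [OPENING] [FORCE]. ROWS is a JSON object of lists of equal length, an entry for each row: "offset": the shift along the world's x, y, z in units of 40 mm (1.0 is 40 mm), a list of three; "roll": the turn about the world's z in units of 6 degrees (1.0 is 6 degrees). A call has exactly 10 rows; each row is the pose to reach, as a shift and turn from the pose commanded when the call began; what a row does not reach only later rows make up. A row lasts 1/10 s, in which the tool goes at most 50 mm and 8.59 degrees, less where a joint would pass 70% of its speed; a pose out of reach is approached as far as the arm can. A call with a gripper value outside its range is refused whole. OPENING is the finger opening in mm, from 0 to 85.4, set as the call begins (- or left out, the last holds). The fingers move at their own pace and stop on an object; FORCE is the grip in N (left out, the last holds). Time passes only in rows, so rows that repeat a pose let the fingers close, or fill a call up. It gives the time, the measured TCP pose, the force and the opening at its end, in the units of the state.
- ctrl.get_obs(): the state, without advancing time (a new reading comes with each control period).
- ctrl.get_image(name): name is "scene" or "side" or "wrist"; returns a dict with "img" (400x640x3 uint8, red, green, blue), "fx", "fy", "cx", "cy" (pixels), "T" (4x4, takes a point from camera to world coordinates). Camera axes: x right, y down, z forward; pixel columns grow to the right and rows downward; lengths in m; the calibration is good to about 2 mm. A picture is of the moment at which its call begins. There is no depth.
- ctrl.finish_job(): hands the job in, once; it reports no verdict.
The state is a dict: "t": time; "q": joint angles; "dq": joint speeds; "effort": joint torques, N m; "tool_pos": TCP position; "tool_rot": TCP orientation; "contact_force": force on the tool from outside, world axes, zero at the start; "wrist_torque": the same for the moment, N m; "opening": finger opening in m.
Only numpy, scipy, OpenCV 4.12 (cv2) and the standard library are available. Lean on these libraries where they do the work, as an engineer would, in place of code of your own. Each camera call takes 0.05 s, during which the arm holds its last target.

## Working session

There is one attempt and no reset: what is moved stays moved. The work goes in short steps, Python scripts to look and compute and a shell command to move; the robot and the scene stay as the last step left them, time stands still between calls to the robot, and variables do not carry over. Pictures are saved under pics/ and viewed, and the job is handed in when it is done.

```bash
mkdir -p pics; ls
python3 - <<'E'
from station import ctrl
import cv2, numpy as np
o=ctrl.get_obs(); print(o)
for n in ["scene","side","wrist"]:
    d=ctrl.get_image(n); cv2.imwrite(f"pics/{n}0.png",d["img"][:,:,::-1]); print(n,d["fx"],d["fy"],d["cx"],d["cy"],np.round(d["T"],4).tolist())
E
```

```text
pics
{'t': 0.0, 'q': array([ 1.16600389e+00,  5.33569053e-02,  1.61431424e+00, -7.01433223e-07,
        1.47601104e+00, -1.19006979e-01]), 'dq': array([ 0.0006777 , -0.00040727, -0.00013471, -0.0015817 ,  0.00076269,
       -0.00069733]), 'effort': array([-1.07468024e-04, -3.93690848e+01, -3.70170164e+01, -3.38670634e-05,
        7.21293458e-03, -2.80431166e-06]), 'tool_pos': array([0.17594663, 0.59906145, 0.23005091]), 'tool_rot': array([ 2.51431181,  1.88182529, -0.00284116]), 'contact_force': array([-0.53766255,  0.15718247, -0.18157704]), 'wrist_torque': array([-0.00499813, -0.00443441, -0.03333426]), 'opening': 0.08548139605306368}
scene 405.9107805539058 405.9107805539058 329.3271875383259 196.93099110520126 [[0.1434, 0.7282, -0.6702, 1.3125], [0.9896, -0.102, 0.101, -0.0979], [0.0052, -0.6778, -0.7353, 0.9697], [0.0, 0.0, 0.0, 1.0]]
side 454.7646971603906 454.7646971603906 317.7309384913558 198.6094622121755 [[0.98, -0.1156, 0.1618, 0.3555], [-0.198, -0.4908, 0.8485, -0.9753], [-0.0187, -0.8636, -0.5039, 0.697], [0.0, 0.0, 0.0, 1.0]]
wrist 360.622088534642 360.622088534642 317.89796651865174 200.6476672966665 [[0.2811, 0.9185, 0.2782, 0.1039], [0.9597, -0.2685, -0.083, 0.6209], [-0.0015, 0.2903, -0.9569, 0.3728], [0.0, 0.0, 0.0, 1.0]]
```

View pics/scene0.png

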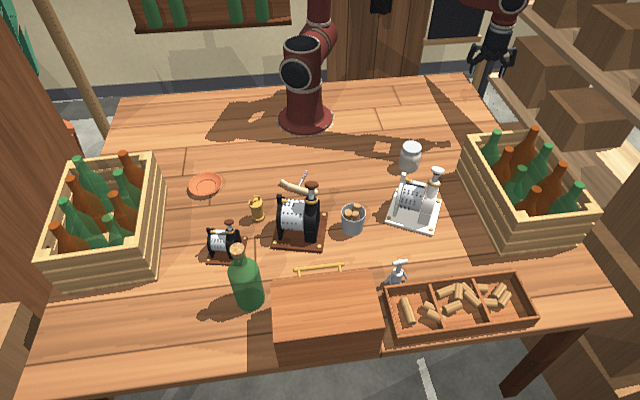

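View pics/side0.png

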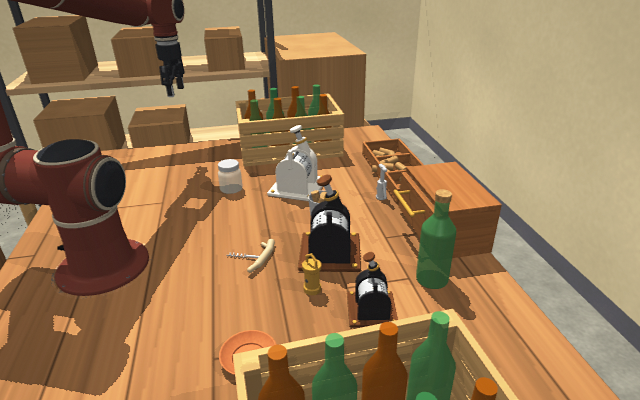

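View pics/wrist0.png

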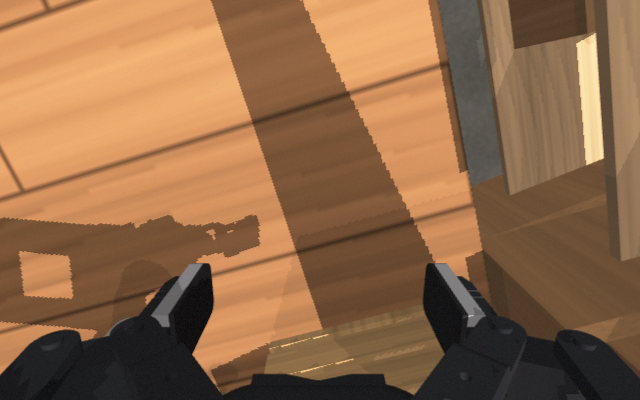

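Run:
```python
import cv2
a=cv2.imread("pics/scene0.png")[165:265,240:380]; cv2.imwrite("pics/sc_z.png",cv2.resize(a,None,fx=5.7,fy=5.7,interpolation=cv2.INTER_CUBIC))
a=cv2.imread("pics/side0.png")[165:285,270:400]; cv2.imwrite("pics/si_z.png",cv2.resize(a,None,fx=5,fy=5,interpolation=cv2.INTER_CUBIC))
```

```text
(no output)
```

View pics/sc_z.png

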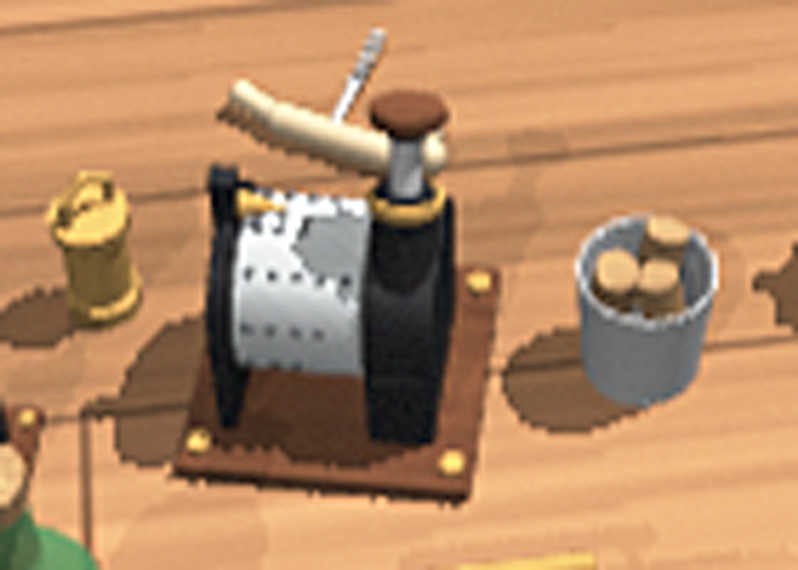

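View pics/si_z.png

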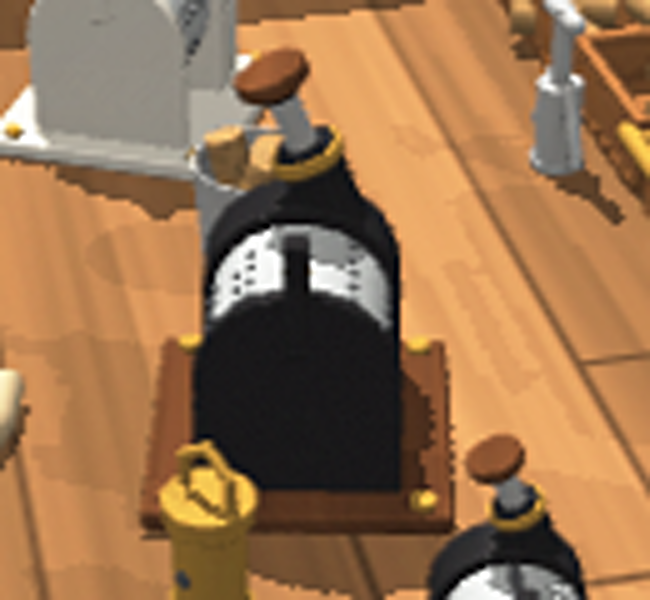

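```bash
cat > h.py <<'E'
import numpy as np
C={"scene":(405.9107805539058,329.3271875383259,196.93099110520126,[[0.1434,0.7282,-0.6702,1.3125],[0.9896,-0.102,0.101,-0.0979],[0.0052,-0.6778,-0.7353,0.9697]]),
"side":(454.7646971603906,317.7309384913558,198.6094622121755,[[0.98,-0.1156,0.1618,0.3555],[-0.198,-0.4908,0.8485,-0.9753],[-0.0187,-0.8636,-0.5039,0.697]])}
def ray(c,u,v):
    if isinstance(c,str): f,cx,cy,T=C[c]
    else: f,cx,cy,T=c["fx"],c["cx"],c["cy"],c["T"]
    T=np.array(T); d=T[:3,:3]@[(u-cx)/f,(v-cy)/f,1]; return T[:3,3],d/np.linalg.norm(d)
def plane(c,u,v,z):
    o,d=ray(c,u,v); return o+d*(z-o[2])/d[2]
def tri(*obs):
    A=0;b=0;R=[]
    for c,u,v in obs:
        o,d=ray(c,u,v);P=np.eye(3)-np.outer(d,d);A=A+P;b=b+P@o;R.append((o,P))
    x=np.linalg.solve(A,b); return x,[float(np.linalg.norm(P@(x-o)))*1000 for o,P in R]
def proj(c,p):
    if isinstance(c,str): f,cx,cy,T=C[c]
    else: f,cx,cy,T=c["fx"],c["cx"],c["cy"],c["T"]
    T=np.array(T); q=T[:3,:3].T@(np.array(p)-T[:3,3]); return f*q[0]/q[2]+cx,f*q[1]/q[2]+cy
E
python3 - <<'E'
from h import *
S=lambda u,v:(240+u/5.7,165+v/5.7)
D=lambda u,v:(270+u/5,165+v/5)
for p in [(175,478),(467,502),(500,275)]: print("foot scene",np.round(plane("scene",*S(*p),0.003),4))
for p in [(145,530),(452,533),(440,345)]: print("foot side",np.round(plane("side",*D(*p),0.003),4))
for n,a,b in [("mouth",(407,203),(312,158)),("cap",(409,112),(272,76)),("posttop",(223,172),(297,242))]:
    print(n,tri(("scene",*S(*a)),("side",*D(*b))))
E
```

```text
foot scene [ 0.6102 -0.1625  0.003 ]
foot scene [ 0.6455 -0.0176  0.003 ]
foot scene [0.4993 0.02   0.003 ]
foot side [ 0.4671 -0.1319  0.003 ]
foot side [ 0.6089 -0.1662  0.003 ]
foot side [ 0.6458 -0.0147  0.003 ]
mouth (array([ 0.56900176, -0.03660693,  0.14288343]), [2.851672128104051, 2.85167212810394])
cap (array([ 0.55108982, -0.03203246,  0.18751761]), [2.1441192426675713, 2.144119242667543])
posttop (array([ 0.542614  , -0.12245549,  0.15026611]), [2.2716961145586536, 2.2716961145585555])
```

```bash
python3 -m handwheel '{"offset":[[0,0,1],[0,-0.6,2],[0.3,-1.8,2.5],[0.6,-3,2.5],[0.9,-4.1,2.5],[1.2,-5.2,2.5],[1.5,-6.3,2.5],[1.85,-7.4,2.5],[2.5,-8.3,2.5],[3.2,-9.2,2.5]],"roll":[0,0,0,0,0,0,0,0,0.25,0.5]}' 0 20
```

```text
t: 1.15
tool_pos: [0.3043, 0.2301, 0.3314]
tool_rot: [2.463, 1.95, 0.002]
contact_force: [1.2, 0.5, 0.2]
opening: 0.0
```

```bash
python3 -m handwheel '{"offset":[[0.7,-0.9,0],[1.4,-1.8,0],[2.1,-2.7,0],[2.8,-3.6,0],[3.5,-4.5,0],[4.2,-5.4,0],[4.9,-6.3,0],[4.9,-6.3,0],[4.9,-6.3,0],[4.9,-6.3,0]],"roll":[0,0,0,0,0,0,0,0,0,0]}'
python3 - <<'E'
from station import ctrl
import cv2, numpy as np, pickle
o=ctrl.get_obs(); print(o['tool_pos'],o['tool_rot'],o['contact_force'])
for n in ["scene","wrist"]:
    d=ctrl.get_image(n); cv2.imwrite(f"pics/{n}1.png",d["img"][:,:,::-1]); pickle.dump(d,open(f"{n}1.pkl","wb"))
E
```

```text
t: 2.15
tool_pos: [0.4998, -0.0198, 0.3312]
tool_rot: [-2.464, -1.948, 0.0]
contact_force: [0.2, 0.8, -0.3]
opening: -0.0001
[ 0.4998078  -0.01980397  0.33117509] [-2.46404473e+00 -1.94809487e+00  8.65161325e-05] [ 0.17984999  0.75594666 -0.303903  ]
```

View pics/wrist1.png

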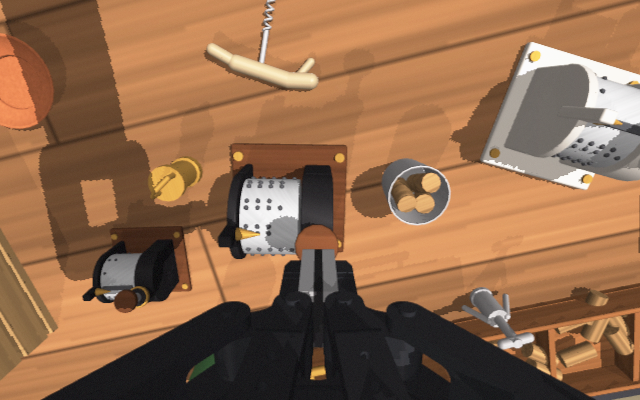

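Run:
```python
import cv2
a=cv2.imread("pics/wrist1.png")[135:275,215:365]; cv2.imwrite("pics/w1_z.png",cv2.resize(a,None,fx=4,fy=4,interpolation=cv2.INTER_CUBIC))
a=cv2.imread("pics/scene1.png")[165:265,240:380]; cv2.imwrite("pics/s1_z.png",cv2.resize(a,None,fx=5.7,fy=5.7,interpolation=cv2.INTER_CUBIC))
```

```text
(no output)
```

View pics/w1_z.png

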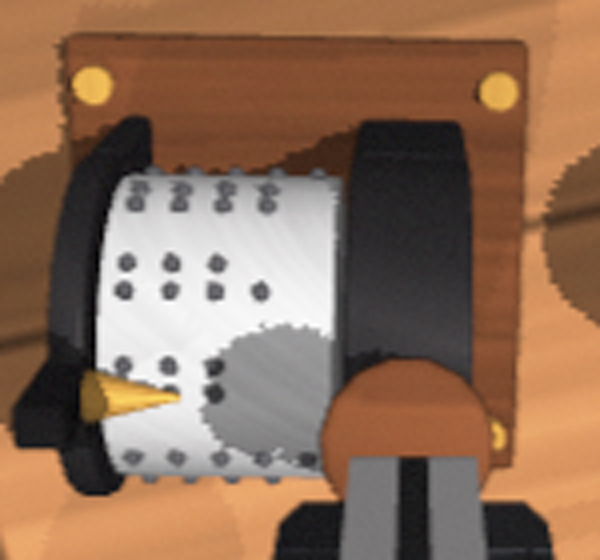

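View pics/s1_z.png

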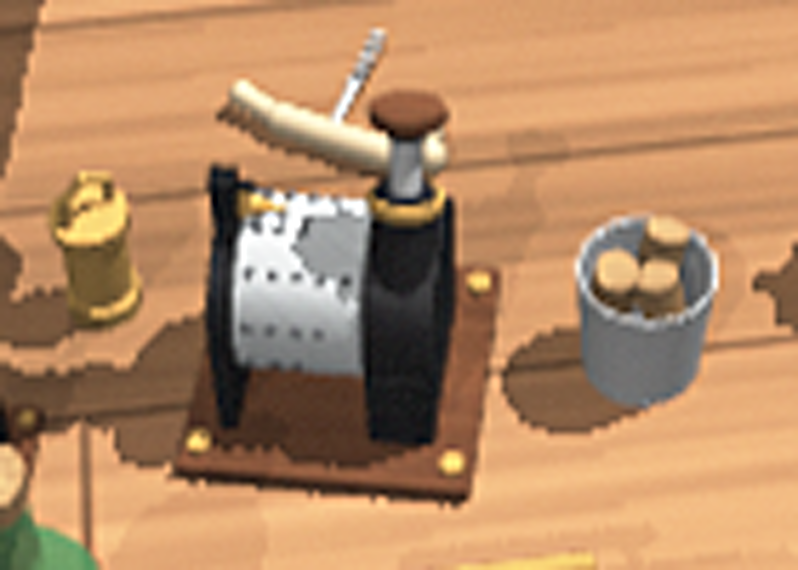

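Run:
```python
from h import *
import pickle
W=pickle.load(open("wrist1.pkl","rb")); print(np.round(W["T"],4).tolist())
S=lambda u,v:(240+u/5.7,165+v/5.7)
D=lambda u,v:(270+u/5,165+v/5)
Z=lambda u,v:(215+u/4,135+v/4)
o=[("scene",*S(409,112)),("side",*D(272,76)),(W,*Z(407,432))]
print("cap",tri(*o)); print(tri(o[0],o[2]),tri(o[1],o[2]))
print("pointer tip",tri(("scene",*S(285,207)),(W,*Z(180,398))))
for p in [(68,38),(526,42),(512,466)]: print("foot",plane(W,*Z(*p),0.013))
# hypothesised
c=np.array([.555,-.073,0]);x=np.array([.972,-.233,0]);y=np.array([.233,.972,0]);z=np.array([0,0,1])
for mx in(-.031,0,.005):
  m=c+mx*x+.039*y+.150*z; a=-np.sin(np.radians(22))*x+np.cos(np.radians(22))*z
  for s in(0,.034,.05):
    p=m+s*a; print(mx,s,np.round(p,3),[np.round(proj(k,p),1) for k in("scene","side",W)])
print([o_[1:] for o_ in o])
```

```text
[[0.2293, 0.9313, 0.2831, 0.4265], [0.9734, -0.2195, -0.0661, -0.0018], [0.0006, 0.2907, -0.9568, 0.474], [0.0, 0.0, 0.0, 1.0]]
cap (array([ 0.55002585, -0.03165832,  0.18660934]), [1.9062240590675354, 2.728839953739155, 1.369387325276105])
(array([ 0.54825748, -0.03111591,  0.18736279]), [0.22962987340049076, 0.22962987340050817]) (array([ 0.5511596 , -0.03165109,  0.18473189]), [1.6675208520322922, 1.6675208520324016])
pointer tip (array([ 0.5495647 , -0.09246154,  0.13091203]), [0.9373206708421253, 0.9373206708421571])
foot [ 0.46493558 -0.12316995  0.013     ]
foot [0.49967868 0.01873061 0.013     ]
foot [ 0.64318642 -0.01658838  0.013     ]
-0.031 0 [ 0.534 -0.028  0.15 ] [array([312.6, 190.3]), array([316.7, 193.2]), array([316.9, 212.8])]
-0.031 0.034 [ 0.522 -0.025  0.182] [array([312.9, 179.1]), array([311.2, 181.8]), array([316.9, 210.6])]
-0.031 0.05 [ 0.516 -0.024  0.196] [array([313. , 173.7]), array([308.5, 176.3]), array([316.9, 209.4])]
0 0 [ 0.564 -0.035  0.15 ] [array([311.3, 198.5]), array([329.4, 193.2]), array([316.8, 243. ])]
0 0.034 [ 0.552 -0.032  0.182] [array([311.5, 187.1]), array([324.1, 181.8]), array([316.8, 244.1])]
0 0.05 [ 0.546 -0.031  0.196] [array([311.6, 181.7]), array([321.5, 176.3]), array([316.8, 244.7])]
0.005 0 [ 0.569 -0.036  0.15 ] [array([311. , 199.8]), array([331.5, 193.2]), array([316.8, 247.7])]
0.005 0.034 [ 0.557 -0.033  0.182] [array([311.3, 188.4]), array([326.1, 181.8]), array([316.8, 249.3])]
0.005 0.05 [ 0.551 -0.032  0.196] [array([311.4, 183. ]), array([323.6, 176.3]), array([316.8, 250.1])]
[(311.7543859649123, 184.64912280701753), (324.4, 180.2), (316.75, 243.0)]
```

```bash
python3 -m handwheel '{"offset":[[0.4,-0.1,-0.6],[0.75,-0.2,-1.5],[0.75,-0.2,-2.2],[0.8,-0.2,-2.6],[0.85,-0.21,-2.8],[0.87,-0.22,-2.95],[0.9,-0.22,-3.08],[0.9,-0.22,-3.08],[0.9,-0.22,-3.08],[0.9,-0.22,-3.08]],"roll":[0,0,0,0,0,0,0,0,0,0]}'
python3 - <<'E'
from station import ctrl
import cv2, numpy as np, pickle
o=ctrl.get_obs(); print(o['tool_pos'],o['contact_force'])
for n in ["scene","side","wrist"]:
    d=ctrl.get_image(n); cv2.imwrite(f"pics/{n}2.png",d["img"][:,:,::-1]); pickle.dump(d,open(f"{n}2.pkl","wb"))
a=cv2.imread("pics/side2.png")[145:265,270:400]; A=cv2.resize(a,(390,360),interpolation=cv2.INTER_CUBIC)
b=cv2.imread("pics/scene2.png")[145:265,240:370]; B=cv2.resize(b,(390,360),interpolation=cv2.INTER_CUBIC)
cv2.imwrite("pics/c2.png",np.hstack([A,B]))
E
```

```text
t: 3.25
tool_pos: [0.5366, -0.0293, 0.2091]
tool_rot: [2.464, 1.947, 0.002]
contact_force: [-0.8, -0.2, 0.1]
opening: 0.0
[ 0.53663081 -0.02928039  0.20911275] [-0.77098993 -0.17961836  0.12787406]
```

View pics/c2.png

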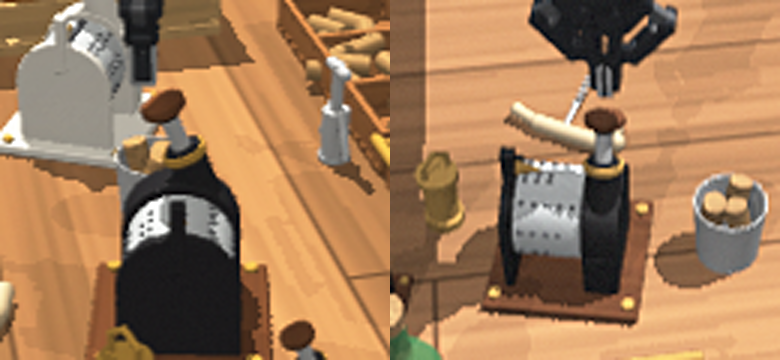

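View pics/wrist2.png

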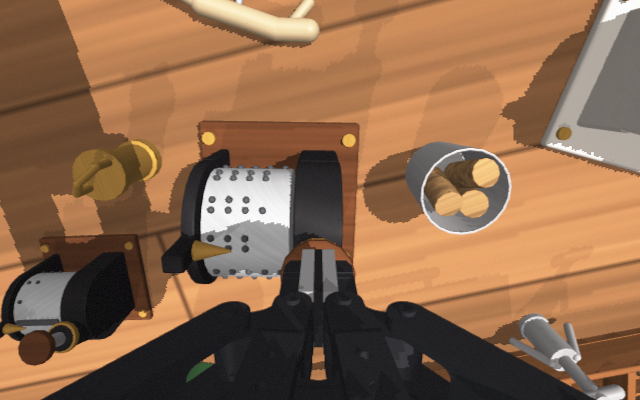

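```bash
python3 -m handwheel '{"offset":[[0.018,-0.004,-0.046],[0.036,-0.009,-0.093],[0.055,-0.013,-0.139],[0.073,-0.018,-0.186],[0.091,-0.022,-0.232],[0.1,-0.024,-0.255],[0.109,-0.026,-0.278],[0.118,-0.028,-0.301],[0.118,-0.028,-0.301],[0.118,-0.028,-0.301]],"roll":[0,0,0,0,0,0,0,0,0,0]}'
```

```text
t: 4.4
tool_pos: [0.5409, -0.0303, 0.1961]
tool_rot: [2.465, 1.948, 0.0]
contact_force: [0.7, -1.0, -0.4]
opening: 0.0002
```

```bash
python3 -m handwheel '{"offset":[[0.009,-0.002,-0.023],[0.018,-0.004,-0.046],[0.027,-0.007,-0.07],[0.036,-0.009,-0.093],[0.046,-0.011,-0.116],[0.055,-0.013,-0.139],[0.055,-0.013,-0.139],[0.055,-0.013,-0.139],[0.055,-0.013,-0.139],[0.055,-0.013,-0.139]],"roll":[0,0,0,0,0,0,0,0,0,0]}'
```

```text
t: 5.4
tool_pos: [0.5431, -0.0308, 0.1906]
tool_rot: [2.465, 1.948, 0.0]
contact_force: [-1.1, 0.3, 1.3]
opening: -0.0001
```

```bash
python3 -m handwheel '{"offset":[[0.018,-0.004,-0.046],[0.036,-0.009,-0.093],[0.055,-0.013,-0.139],[0.073,-0.018,-0.186],[0.091,-0.022,-0.232],[0.091,-0.022,-0.232],[0.091,-0.022,-0.232],[0.091,-0.022,-0.232],[0.091,-0.022,-0.232],[0.091,-0.022,-0.232]],"roll":[0,0,0,0,0,0,0,0,0,0]}'
```

```text
t: 6.4
tool_pos: [0.5468, -0.0317, 0.1816]
tool_rot: [-2.465, -1.948, 0.0]
contact_force: [-3.1, 0.7, 4.7]
opening: -0.0
```

```bash
python3 -m handwheel '{"offset":[[0.009,-0.002,-0.023],[0.018,-0.004,-0.046],[0.027,-0.007,-0.07],[0.036,-0.009,-0.093],[0.046,-0.011,-0.116],[0.055,-0.013,-0.139],[0.055,-0.013,-0.139],[0.055,-0.013,-0.139],[0.055,-0.013,-0.139],[0.055,-0.013,-0.139]],"roll":[0,0,0,0,0,0,0,0,0,0]}'
python3 - <<'E'
from station import ctrl
import cv2, numpy as np, pickle
d=ctrl.get_image("wrist"); cv2.imwrite(f"pics/w3.png",cv2.resize(d["img"][110:310,160:420,::-1],None,fx=3,fy=3,interpolation=cv2.INTER_CUBIC))
E
```

```text
t: 7.4
tool_pos: [0.549, -0.0322, 0.1757]
tool_rot: [2.465, 1.948, 0.0]
contact_force: [-2.0, 0.2, 4.1]
opening: -0.0001
```

View pics/w3.png

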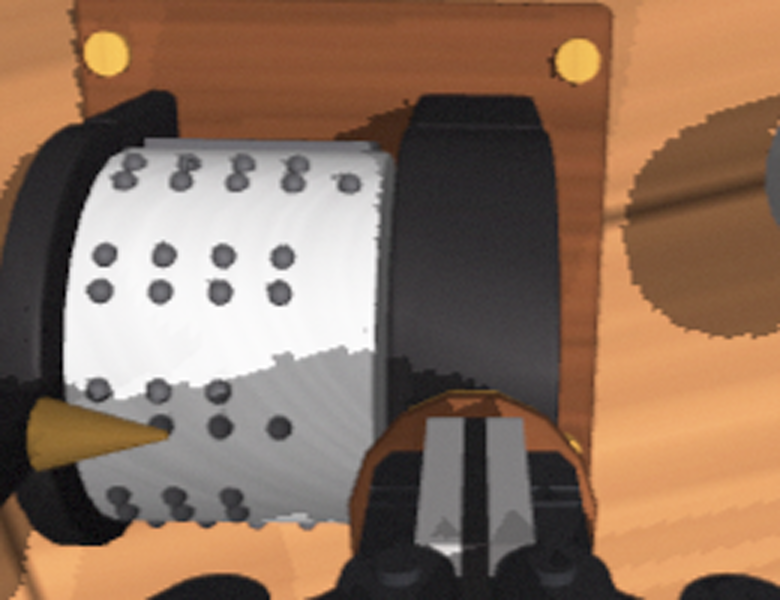

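```bash
python3 -m handwheel '{"offset":[[0.009,-0.002,-0.023],[0.018,-0.004,-0.046],[0.027,-0.007,-0.07],[0.036,-0.009,-0.093],[0.046,-0.011,-0.116],[0.055,-0.013,-0.139],[0.055,-0.013,-0.139],[0.055,-0.013,-0.139],[0.055,-0.013,-0.139],[0.055,-0.013,-0.139]],"roll":[0,0,0,0,0,0,0,0,0,0]}'
```

```text
t: 8.45
tool_pos: [0.5511, -0.0328, 0.1702]
tool_rot: [-2.465, -1.948, 0.0]
contact_force: [-3.7, -0.6, 5.6]
opening: 0.0001
```

```bash
python3 -m handwheel '{"offset":[[0.009,-0.002,-0.023],[0.018,-0.004,-0.046],[0.018,-0.004,-0.046],[0.018,-0.004,-0.046],[0.018,-0.004,-0.046],[0.018,-0.004,-0.046],[0.018,-0.004,-0.046],[0.018,-0.004,-0.046],[0.018,-0.004,-0.046],[0.018,-0.004,-0.046]],"roll":[0,0,0,0,0,0,0,0,0,0]}'
```

```text
t: 9.45
tool_pos: [0.5517, -0.0329, 0.1691]
tool_rot: [-2.465, -1.947, 0.001]
contact_force: [-5.6, -0.1, 9.1]
opening: 0.0001
```

```bash
python3 -m handwheel '{"offset":[[-0.046,0.011,0.116],[-0.091,0.022,0.232],[-0.137,0.033,0.348],[-0.182,0.044,0.464],[-0.228,0.055,0.58],[-0.273,0.066,0.696],[-0.3,0.072,0.766],[-0.3,0.072,0.766],[-0.3,0.072,0.766],[-0.3,0.072,0.766]],"roll":[0,0,0,0,0,0,0,0,0,0]}'
cat > look.py <<'E'
import sys
from station import ctrl
import cv2, numpy as np
n=sys.argv[1]
w=ctrl.get_image("wrist")["img"][110:310,160:420,::-1]; s=ctrl.get_image("side")["img"][145:265,270:400,::-1]
cv2.imwrite(f"pics/l{n}.png",np.hstack([cv2.resize(w,(468,360),interpolation=cv2.INTER_CUBIC),cv2.resize(s,(325,360),interpolation=cv2.INTER_CUBIC)]))
E
python3 look.py 4
```

```text
t: 10.45
tool_pos: [0.5397, -0.03, 0.1983]
tool_rot: [-2.465, -1.947, 0.001]
contact_force: [0.2, -0.2, 0.7]
opening: 0.0001
```

View pics/l4.png

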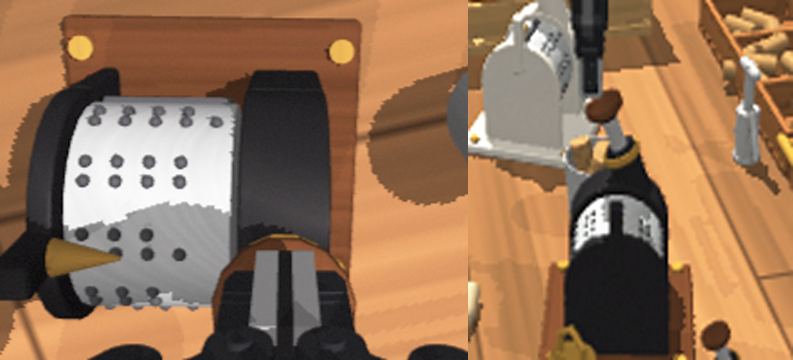

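```bash
python3 -m handwheel '{"offset":[[0.055,-0.013,-0.139],[0.091,-0.022,-0.232],[0.127,-0.031,-0.325],[0.164,-0.04,-0.418],[0.2,-0.048,-0.51],[0.228,-0.055,-0.58],[0.255,-0.062,-0.65],[0.282,-0.068,-0.719],[0.3,-0.072,-0.766],[0.3,-0.072,-0.766]],"roll":[0,0,0,0,0,0,0,0,0,0]}'
python3 look.py 5
```

```text
t: 11.55
tool_pos: [0.5522, -0.033, 0.1695]
tool_rot: [2.465, 1.948, -0.0]
contact_force: [-2.6, 1.0, 8.4]
opening: 0.0002
```

View pics/l5.png

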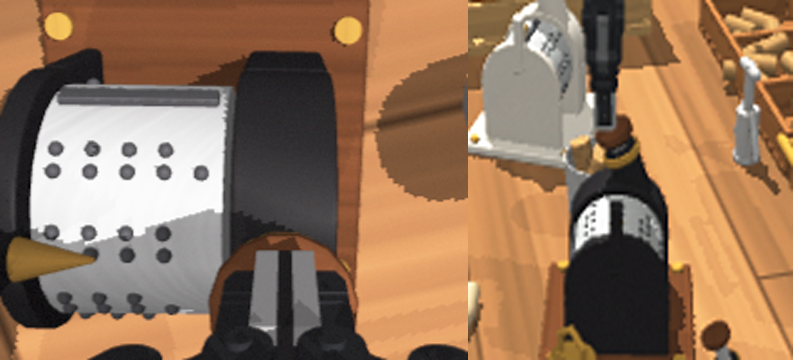

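```bash
python3 -m handwheel '{"offset":[[-0.046,0.011,0.116],[-0.091,0.022,0.232],[-0.137,0.033,0.348],[-0.182,0.044,0.464],[-0.228,0.055,0.58],[-0.273,0.066,0.696],[-0.3,0.072,0.766],[-0.3,0.072,0.766],[-0.3,0.072,0.766],[-0.3,0.072,0.766]],"roll":[0,0,0,0,0,0,0,0,0,0]}'
python3 -m handwheel '{"offset":[[0.055,-0.013,-0.139],[0.091,-0.022,-0.232],[0.127,-0.031,-0.325],[0.164,-0.04,-0.418],[0.2,-0.048,-0.51],[0.228,-0.055,-0.58],[0.255,-0.062,-0.65],[0.282,-0.068,-0.719],[0.3,-0.072,-0.766],[0.3,-0.072,-0.766]],"roll":[0,0,0,0,0,0,0,0,0,0]}'
python3 look.py 6
```

```text
t: 12.65
tool_pos: [0.5395, -0.03, 0.1982]
tool_rot: [-2.464, -1.947, 0.001]
contact_force: [-0.2, -0.1, 0.1]
opening: 0.0005
t: 13.65
tool_pos: [0.552, -0.0329, 0.1694]
tool_rot: [-2.465, -1.948, 0.0]
contact_force: [-4.4, 0.4, 8.2]
opening: -0.0001
```

View pics/l6.png

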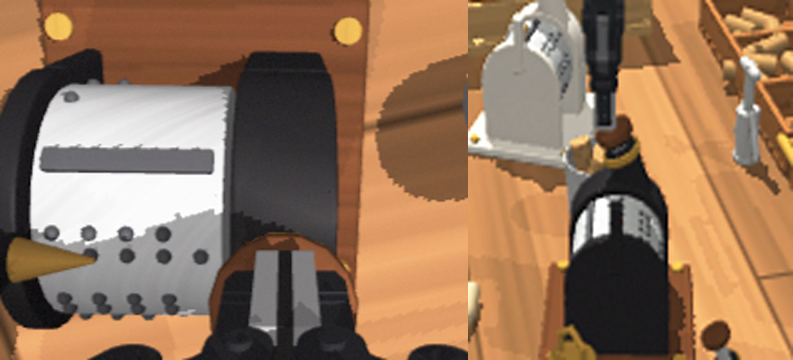

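Nine dots (4+5) now lie at the pointer, with the bar one station away at about (125,160), so one more press is needed.

```bash
python3 -m handwheel '{"offset":[[-0.046,0.011,0.116],[-0.091,0.022,0.232],[-0.137,0.033,0.348],[-0.182,0.044,0.464],[-0.228,0.055,0.58],[-0.273,0.066,0.696],[-0.3,0.072,0.766],[-0.3,0.072,0.766],[-0.3,0.072,0.766],[-0.3,0.072,0.766]],"roll":[0,0,0,0,0,0,0,0,0,0]}'
python3 -m handwheel '{"offset":[[0.055,-0.013,-0.139],[0.091,-0.022,-0.232],[0.127,-0.031,-0.325],[0.164,-0.04,-0.418],[0.2,-0.048,-0.51],[0.228,-0.055,-0.58],[0.255,-0.062,-0.65],[0.282,-0.068,-0.719],[0.3,-0.072,-0.766],[0.3,-0.072,-0.766]],"roll":[0,0,0,0,0,0,0,0,0,0]}'
python3 look.py 7
```

```text
t: 14.75
tool_pos: [0.5396, -0.03, 0.1983]
tool_rot: [-2.464, -1.947, 0.001]
contact_force: [0.0, 0.5, 0.4]
opening: -0.0002
t: 15.75
tool_pos: [0.5521, -0.0329, 0.1694]
tool_rot: [-2.465, -1.948, 0.0]
contact_force: [-4.3, 0.3, 7.8]
opening: 0.0001
```

View pics/l7.png

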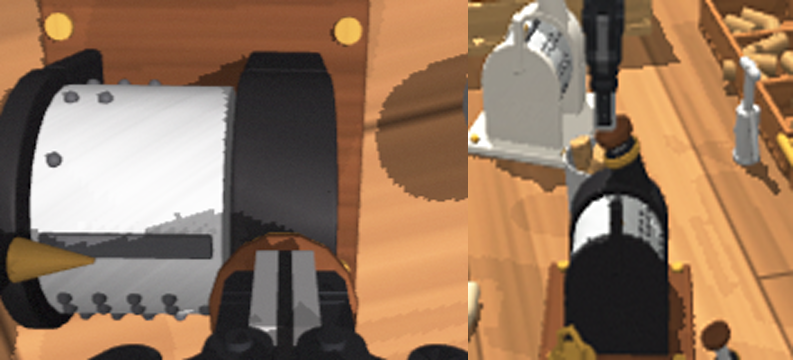

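The bar lies at the pointer, at about (125,246). I'll back off along the axis, then go up.

```bash
python3 -m handwheel '{"offset":[[-0.046,0.011,0.116],[-0.091,0.022,0.232],[-0.137,0.033,0.348],[-0.182,0.044,0.464],[-0.228,0.055,0.58],[-0.273,0.066,0.696],[-0.32,0.077,0.85],[-0.6,0.1,1.5],[-1,0.1,2.3],[-1.4,0.1,3.1]],"roll":[0,0,0,0,0,0,0,0,0,0]}'
python3 -m handwheel '{"offset":[[0,0,0.5],[0,0,1],[0,0,1],[0,0,1],[0,0,1],[0,0,1],[0,0,1],[0,0,1],[0,0,1],[0,0,1]],"roll":[0,0,0,0,0,0,0,0,0,0]}'
python3 - <<'E'
from station import ctrl
import cv2, numpy as np
w=ctrl.get_image("wrist")["img"][:,:,::-1]; s=ctrl.get_image("scene")["img"][:,:,::-1]
cv2.imwrite("pics/f_w.png",np.hstack([cv2.resize(w[120:290,190:390],(400,340),interpolation=cv2.INTER_CUBIC),cv2.resize(s[160:260,250:350],(340,340),interpolation=cv2.INTER_CUBIC)]))
cv2.imwrite("pics/f_s.png",s)
E
```

```text
t: 16.85
tool_pos: [0.4946, -0.0287, 0.2922]
tool_rot: [-2.463, -1.946, 0.003]
contact_force: [0.7, -0.0, 0.5]
opening: 0.0002
t: 17.85
tool_pos: [0.4959, -0.0289, 0.3322]
tool_rot: [-2.465, -1.948, 0.0]
contact_force: [0.5, -0.7, -0.1]
opening: -0.0001
```

View pics/f_w.png

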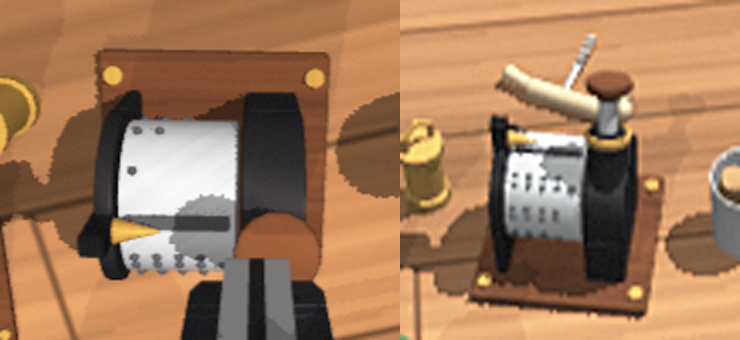

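View pics/f_s.png

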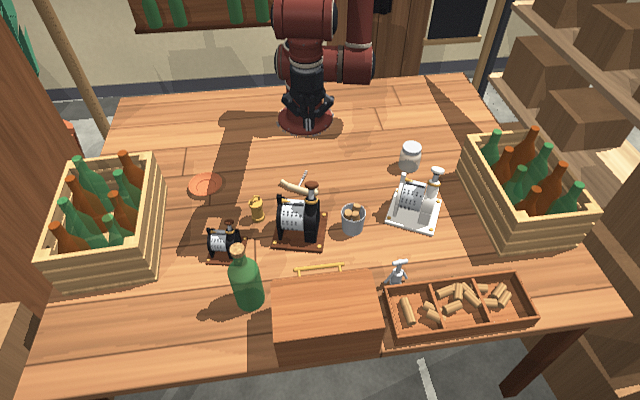

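The bar is at the pointer, at about (185,222) in the wrist crop and (555,150) in the scene crop. The key is fully up, and the other wares are where they were at the start.

```bash
python3 -c "
from station import ctrl
print(ctrl.finish_job())"
```

```text
the job is handed in; nothing more can be done
None
```

The larger dark tally now stands at zero: its drum started at six dots, and I pressed the key four times until the long bar lay at the brass pointer. I felt down to the cap and the stop on the first press. The stop was about 24 mm below the cap's resting height, and the other presses went to that same depth.

- **Force:** the highest reading at the stop was about 10.5 N, but forces were only read at the end of each one-second move, so brief peaks at the click were not recorded.
- **Final checks:** the last pictures show the bar under the pointer, the key fully up and the other wares unmoved. The gripper was clear at 0.33 m height, with force readings at noise level. I handed the job in at about 18 s, and no check failed or disagreed.

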